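# Set the fume extractor to full draw and start it

## Task

Get the fume extractor ready for soldering: with a fingertip, push its orange lever from off, past the click of the half-way detent, all the way to the full-draw stop, and only then press the green start button right down and let it come up again. Touch only: do not pinch or grip the lever, do not press the red stop button, and leave the jar, spool and everything else on the bench standing where they are.

Things in the scene. Friction and masses are not known exactly. Their poses are not given: they have to be found in the camera images.
- extractor: Grey fume extractor box fixed to the bench, 250 mm (its x) by 340 mm (its y) by 110 mm high. Origin: centre of its underside on the bench; z up; x points away from its louvred front edge, y to its left. Its flat top, 110 mm up, has a black control panel along the front (-x) edge, with, from +y to -y: lever, green button, red button; the rear half has a round fan grille (at -y, at most 5 mm high) and two small loose things (at +y).
- lever (a joint): Lever position in m along the extractor's -y: 0 = off (white mark), 0.030 = half-way detent (yellow), 0.060 = full draw, a hard stop (long green mark). A sprung plunger pulls it into the nearest of these; on the crests, 0.015 and 0.045 (each +-3 mm), it may rest. Crossing one takes about 7 N; then it jumps to the next position and must be pushed on from there. Past 0.050 it goes to 0.060 and stays.
- lever_paddle (a point): Centre of the lever's orange paddle, which moves with the lever: 12 mm thick along the slide (extractor y), 24 mm wide (extractor x), from 8 to 36 mm above the extractor's top; this point is 22 mm above the top. At off it lies at (-0.055, 0.100) in the extractor's x, y; 65 mm of bare top lies on its +y side, from where it is pushed. Squeezing its two faces (+y and -y) at once counts as pinching. Axes as the extractor's.
- start (a joint): Travel of the green start button: 0 = up, 0.006 = fully down. Spring return; fully down takes 5 N.
- start_top (a point): Centre of the top face of the green start button, 30 mm across, at (-0.055, -0.055) in the extractor's x, y; pressed straight down.
- stop (a joint): Travel of the red stop button: 0 = up, 0.006 = fully down. Must stay up.
- stop_top (a point): Centre of the top face of the red stop button, 30 mm across, 70 mm to the extractor's -y side of the green one.
- flux_jar: Small loose jar with a green lid, 40 mm across, 40 mm high, standing on the rear of the extractor's top; origin: centre of its underside.
- solder_spool: Small loose blue solder spool, 44 mm across, 30 mm high, standing on the rear of the extractor's top; origin: centre of its underside.
- alcohol_bottle: Loose bottle with an orange cap, 60 mm across, 150 mm high, on the bench left of the extractor; origin: centre of its underside.
- wire_reel: Loose green reel, 64 mm across, 45 mm high, on the bench left of the extractor; origin: centre of its underside.
- screwdriver: Loose blue-handled screwdriver, 190 mm long, lying on the bench right of the extractor.
- circuit_board: Loose green circuit board on four feet, 100 by 150 mm, parts up to 40 mm high, on the bench right of the extractor; origin: centre of its underside.

How it is judged:
By the outcome, as a careful person would: the job done as asked, in the order asked, and still so for the second after the job is handed in, with the robot touching nothing.
It also fails if it takes over 40 s, if anything falls off the work surface, if the arm or the gripper's body presses on something with over 40 N, if the wrist force passes 120 N, or if a joint passes its speed limit or range.

## Robot

A 6-joint arm with a two-finger parallel gripper is mounted at the origin on the work surface. World frame = base frame: x ahead of the robot, y to its left, z up, the work surface at z = 0. Lengths are in mm, angles in rad, forces in N, time in s.
With the tool pointing down it reaches from about 325 to 775 mm from the base axis. Payload 5.5 kg.
Tool frame: the origin (TCP) lies between the finger pads; the fingertips stand 17 mm ahead of it and the grasp point (between the pads) lies 2 mm behind it; y points along the fingers, z is the direction in which the jaws open and shut, and the axes are right-handed (so a half turn about y gives the same grasp; the last joint's range is limited). The gripper opens to 85 mm and grips with 20 to 120 N. Pads are 22 mm wide; open, the fingers measure 114 mm over their backs; the gripper's body (76 mm by 85 mm) begins 54 mm behind the grasp point. The pads swing forward as they close: fully open they stand 13 mm farther back than shut.
Start: joints at [1.044, 0.091, 1.231, -0, 1.82, -0.057], TCP at [271.631, 535.007, 248.275] pointing down, gripper open.
Joint ranges: [-2.87, 2.87], [-0.86, 2.18], [0.17, 2.46], [-1.51, 4.65], [0.06, 2.69], [-2.65, 2.65]. Speed limits (rad/s): [2.57, 2.57, 3.01, 3.14, 3.14, 3.14].

## Interface

Orientations are given as a unit quaternion [x, y, z, w].
In Python, from bench import monitor, viewer, job gives the robot as it stands.
- The arm moves only by the tool carry_out, never from a script. Its argument "deltas" is a list of rows, each an object of numbers: "hand": the gripper's target within -1 to 1 (shut at 1, half-way at 0, fully open at -1); "tx", "ty", "tz": the shift along the world's x, y, z in cm; "wx", "wy", "wz": the turn, a rotation vector about the world's x, y, z in rad. In form: [{"hand": .., "tx": .., "ty": .., "tz": .., "wx": .., "wy": .., "wz": ..}, ...]. A call has 1 to 8 rows; each row shifts and turns the pose as measured when the row begins; what a row does not reach is not made up. A row lasts 1/12 s, in which the tool goes at most 41.7 mm and 7.16 degrees, less where a joint would pass 70% of its speed; a pose out of reach is approached as far as the arm can. A call is refused whole if a number of a shift passes 4.17 or a number of a turn 0.125, either way. A call with a gripper value outside its range is refused whole. The fingers move at their own pace and stop on an object; "force" is the grip in N (left out, the last holds). Time passes only in rows, so rows that do not move let the fingers close. It gives the time, the measured TCP pose, the force and the opening at its end, in the units of the state.
- monitor.sense(): the state, without advancing time (a new reading comes with each control period).
- viewer.read_camera(name): name is "scene" or "top" or "wrist"; returns a dict with "frame" (384x512x3 uint8, red, green, blue), "depth" (384x512 float32, mm along the optical axis (not along the pixel's ray), 0 where there is no reading), "fx", "fy", "cx", "cy" (pixels), "camera_from_world" (4x4, takes a point from world to camera coordinates). Camera axes: x right, y up, looking along -z (the intrinsics and any distortion apply to the point x, -y, -z); pixel columns grow to the right and rows downward; lengths in mm; the calibration is good to about 2 mm. A picture is of the moment at which its call begins.
- job.finish_job(): hands the job in, once; it reports no verdict.
Trained networks look in the newest picture that a camera, given by its name, has taken for a name from the list of things; names that differ only in an ending like _2 or _b are one class to them, and where a whole thing is asked for, a point or a joint stands for the part that bears it (a point fixed in the world has none). Each returns a list of dicts, best first, with "score" (0 to 1); they miss things now and then, are a little off and sometimes report something else, mostly with a low value. They report only what shows in the picture. A call takes as long as a camera call.
- viewer.look_for(label, camera): "location" ([column, row] in pixels, amid what is visible of it).
- viewer.cut_out(label, camera): "region" (384x512 bool, what is visible of it) and "location" ([column, row] in pixels, amid what is visible of it).
- viewer.landmark_of(label, camera): "location" ([column, row] in pixels: a listed point, or the origin of a listed thing).
The state is a dict: "time_s": time; "q": joint angles; "joint_velocities": joint speeds; "tau": joint torques, N m; "eef_pos": TCP position; "orientation": TCP orientation; "contact_force": force on the tool from outside, world axes, zero at the start; "ft_torque": the same for the moment, N m; "gripper_width": finger opening in mm.
Only numpy, scipy, OpenCV 4.12 (cv2) and the standard library are available. Lean on these libraries where they do the work, as an engineer would, in place of code of your own. Each camera call takes 0.05 s, during which the arm holds its last target.

## Working session

There is one attempt and no reset: what is moved stays moved. The work goes in short steps, Python scripts to look and compute and a tool call to move; the robot and the scene stay as the last step left them, time stands still between calls to the robot, and variables do not carry over. Pictures are saved under pics/ and viewed, and the job is handed in when it is done.

Besides the shell and the picture viewer there is one more tool, called as a command line: name --argument value ..., lists and objects as JSON in quotes. carry_out: Moves the arm, as the interface text tells. Its arguments: {"type":"object","properties":{"deltas":{"type":"array"},"force":{"type":"number"}},"required":["deltas"]}

```bash
ls; mkdir -p pics; cat > h.py <<'E'
import numpy as np, cv2
from bench import monitor, viewer, job
def save(d,n): cv2.imwrite(n,cv2.cvtColor(d["frame"],cv2.COLOR_RGB2BGR))
def world(d,px,z=None):
    """pixel -> world; with depth (median 3x3) or on plane z"""
    u,v=px; T=np.linalg.inv(d["camera_from_world"])
    r=np.array([(u-d["cx"])/d["fx"],-(v-d["cy"])/d["fy"],-1.0])
    if z is None:
        c,w=int(round(u)),int(round(v)); p=d["depth"][max(0,w-1):w+2,max(0,c-1):c+2]
        p=np.median(p[p>0]); return T[:3,:3]@(r*p)+T[:3,3]
    dr=T[:3,:3]@r; s=(z-T[2,3])/dr[2]; return T[:3,3]+s*dr
E
python3 - <<'E'
from h import *
s=monitor.sense(); print({k:np.round(v,3) for k,v in s.items()})
for n in ["scene","top"]:
    d=viewer.read_camera(n); save(d,f"pics/{n}0.png")
    print(n,[k for k in d],np.linalg.inv(d["camera_from_world"])[:3,3].round(0))
    for l,z in [("extractor",0),("lever_paddle",132),("start_top",None),("stop_top",None),("flux_jar",110),("solder_spool",110),("alcohol_bottle",0),("wire_reel",0),("circuit_board",0)]:
        for r in viewer.landmark_of(l,n)[:2]:
            print(l,round(r["score"],2),np.round(r["location"],1),world(d,r["location"],z).round(1),world(d,r["location"]).round(1))
E
```

```text
pics
{'time_s': np.float64(0.0), 'q': array([ 1.044,  0.092,  1.232,  0.   ,  1.82 , -0.057]), 'joint_velocities': array([ 0.002,  0.001,  0.   ,  0.003,  0.001, -0.   ]), 'tau': array([ 1.0000e-03, -4.5877e+01, -4.1800e+01, -0.0000e+00,  1.3000e-02,
        0.0000e+00]), 'eef_pos': array([271.506, 534.765, 247.116]), 'orientation': array([ 0.688, -0.165,  0.164, -0.687]), 'contact_force': array([-0.285, -0.487,  0.004]), 'ft_torque': array([-0.022,  0.025,  0.007]), 'gripper_width': np.float64(85.577)}
scene ['frame', 'depth', 'fx', 'fy', 'cx', 'cy', 'camera_from_world'] [1409. -588.  791.]
extractor 0.86 [281.4 224.4] [608.3  54.1   0. ] [718.1 -33.9 108.5]
lever_paddle 0.41 [311.1 173.6] [599.4 165.8 132. ] [608.6 157.3 139.5]
stop_top 0.65 [236.3 185.4] [525.9 -46.8 130.8] [525.9 -46.8 130.8]
flux_jar 0.66 [331.3 201.4] [716.5 139.3 110. ] [728.7 126.5 121.9]
solder_spool 0.47 [306.  204.1] [686.6  74.3 110. ] [701.8  60.4 124.3]
solder_spool 0.2 [332.9 200.5] [715.9 145.9 110. ] [732.1 128.6 126. ]
alcohol_bottle 0.86 [331.4 154.1] [372.6 473.3   0. ] [393.9 451.5  16.2]
wire_re
[... 383 characters left out ...]
le 0.61 [241.9 136.5] [668.1  60.  132. ] [666.   59.7 138.3]
lever_paddle 0.47 [207.  160.6] [595.  168.3 132. ] [591.3 166.2 145.7]
start_top 0.4 [256.7 172.8] [551.6  17.6 132.2] [551.6  17.6 132.2]
stop_top 0.63 [278.7 181.3] [523.3 -47.9 130.9] [523.3 -47.9 130.9]
flux_jar 0.67 [216.4 122. ] [726.8 141.5 110. ] [711.3 136.2 150.1]
solder_spool 0.65 [242.3 133.2] [686.4  59.8 110. ] [676.7  58.2 137.9]
alcohol_bottle 0.59 [123.5 242.9] [359.6 466.9   0. ] [356.2 437.9  74.2]
wire_reel 0.86 [128.1 179.3] [574.3 459.9   0. ] [564.4 442.9  44. ]
wire_reel 0.69 [126.7 241.2] [364.9 456.5   0. ] [362.1 434.9  56.4]
circuit_board 0.91 [410.5 172.5] [ 565.5 -497.9    0. ] [ 563.2 -493.6   10.4]
```

View pics/scene0.png

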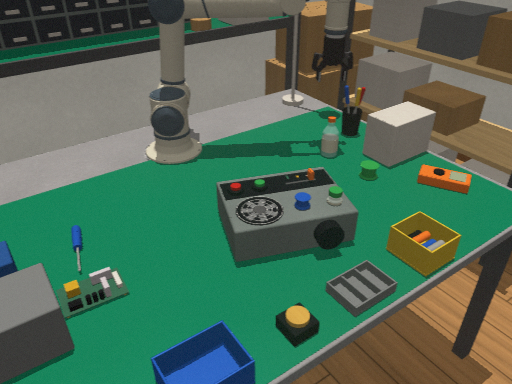

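View pics/top0.png

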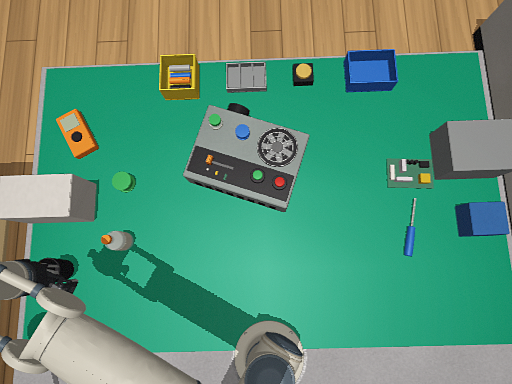

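The scene view shows the extractor mid-bench: orange lever at about (311,174), green button (259,184), red (236,187). In the top view the lever is at (208,160), green (257,175), red (279,182), with the jar and spool at the rear. Next I'll fit the box accurately.

```bash
cat >> h.py <<'E'
def cloud(d):
    v,u=np.mgrid[0:384,0:512]; p=d["depth"]; T=np.linalg.inv(d["camera_from_world"])
    c=np.stack([(u-d["cx"])/d["fx"]*p,-(v-d["cy"])/d["fy"]*p,-p],-1)
    return c@T[:3,:3].T+T[:3,3]
E
python3 - <<'E'
from h import *
for n in ["top","scene"]:
    d=viewer.read_camera(n); W=cloud(d); ok=d["depth"]>0
    m=ok&(abs(W[...,2]-110)<8)&(abs(W[...,0]-610)<260)&(abs(W[...,1]-50)<260)
    k,lab,st,_=cv2.connectedComponentsWithStats(m.astype(np.uint8)); i=1+np.argmax(st[1:,4]); mm=lab==i
    P=W[mm]; print(n,"topz",np.median(P[:,2]),mm.sum())
    r=cv2.minAreaRect(P[:,:2].astype(np.float32)); print(r)
    hsv=cv2.cvtColor(d["frame"],cv2.COLOR_RGB2HSV)
    near=ok&(abs(W[...,0]-610)<200)&(abs(W[...,1]-50)<200)&(W[...,2]>112)
    H,S,V=cv2.split(hsv)
    for nm,hm in [("orange",(H>5)&(H<22)),("red",(H<5)|(H>174)),("green",(H>45)&(H<85)),("blue",(H>100)&(H<130))]:
        q=near&hm&(S>130)&(V>60)
        k,lab,st,c=cv2.connectedComponentsWithStats(q.astype(np.uint8))
        for j in range(1,k):
            if st[j,4]>=12:
                Q=W[lab==j]; print(nm,st[j,4],c[j].round(1),"med",np.median(Q,0).round(1),"min",Q.min(0).round(1),"max",Q.max(0).round(1))
d=viewer.read_camera("top")
cv2.imwrite("pics/topz.png",cv2.cvtColor(cv2.resize(d["frame"][95:220,170:320],None,fx=5,fy=4.8,interpolation=cv2.INTER_CUBIC),cv2.COLOR_RGB2BGR))
E
```

```text
top topz 110.47450468504019 7588
((618.26220703125, 50.1500244140625), (339.8398132324219, 252.63140869140625), 70.38570404052734)
orange 50 [208.9 159.4] med [597.1 161.  141.3] min [585.9 153.7 113.4] max [610.8 174.3 148.1]
red 83 [279.3 181.5] med [523.6 -49.1 131.8] min [508.9 -64.3 120.8] max [537.2 -36.5 136.7]
green 109 [214.5 119.4] med [720.7 143.  149.6] min [703.9 125.8 136.2] max [737.9 159.3 153.6]
green 74 [257.1 174.6] med [546.6  16.8 131.7] min [532.7   1.7 121.6] max [560.4  29.2 136.3]
blue 166 [241.9 131.6] med [681.4  59.1 139.1] min [664.4  40.2 112.7] max [706.6  80.4 145.1]
scene topz 111.37200439383491 5585
((618.7706909179688, 50.07856750488281), (340.29461669921875, 255.1378631591797), 70.78038024902344)
orange 70 [310.5 173.9] med [605.7 160.1 134.7] min [561.6 153.7 112.9] max [615.1 183.7 149.2]
red 69 [235.2 186.1] med [528.2 -52.2 131.9] min [484.3 -62.9 112.3] max [541.1 -34.7 135.9]
green 67 [259.3 182.6] med [552.4  14.3 132. ] min [529.    1.8 121.6] max [564.6  29.7 136. ]
green 129 [335.4 191.5] med [727.8 138.8 150. ] min [707.8 124.5 136.2] max [742.4 162.3 154.5]
blue 228 [302.2 200.7] med [693.7  53.9 138.5] min [664.5  38.8 112. ] max [710.   79.2 143.6]
```

View pics/topz.png

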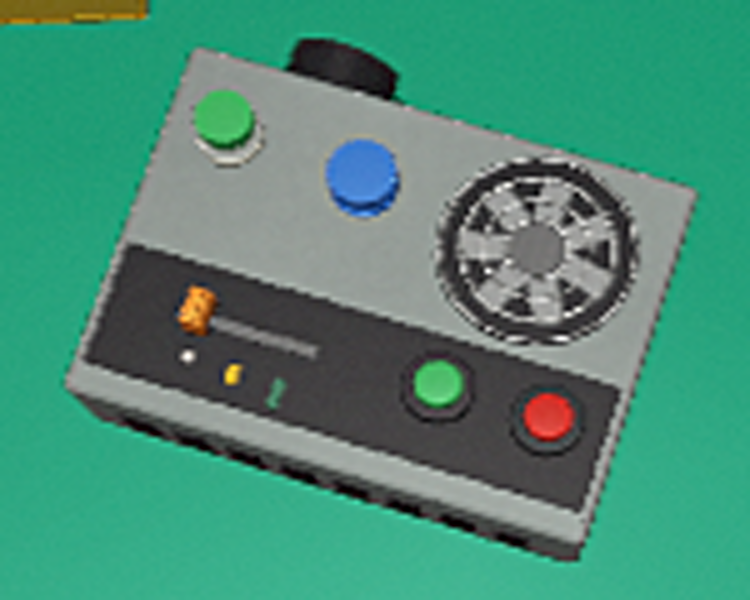

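```bash
cat >> h.py <<'E'
from scipy.spatial.transform import Rotation as R
C=np.array([618.4,50.1]); ang=np.deg2rad(70.6)
Y=np.array([np.cos(ang),np.sin(ang)]); X=np.array([Y[1],-Y[0]])
def e2w(x,y): return C+X*x+Y*y
def w2e(p): d=np.array(p[:2])-C; return np.array([d@X,d@Y])
def st():
    s=monitor.sense(); M=R.from_quat(s["orientation"]).as_matrix()
    print("t",round(float(s["time_s"]),2),"pos",s["eef_pos"].round(1),"ext",w2e(s["eef_pos"]).round(1),"F",s["contact_force"].round(1),"w",round(float(s["gripper_width"]),1))
    return s,M
E
python3 - <<'E'
from h import *
s,M=st(); print(M.round(3)); print("X",X.round(3),"Y",Y.round(3))
print("target lever approach",e2w(-55,142), "start",e2w(-55,-55))
print("jaw axis angle",np.degrees(np.arctan2(M[1,2],M[0,2])), "ext y angle 70.6, ext x -19.4")
E
```

```text
t 1.15 pos [271.6 535.  248.3] ext [-488.1  342.2] F [ 0.4  0.4 -0.1] w 85.3
[[ 0.892 -0.     0.453]
 [-0.453 -0.     0.892]
 [-0.    -1.    -0.   ]]
X [ 0.943 -0.332] Y [0.332 0.943]
target lever approach [613.68963454 202.30647968] start [548.25389156  16.49161607]
jaw axis angle 63.081448169354445 ext y angle 70.6, ext x -19.4
```

carry_out --deltas '[{"hand": 1,"tx": 2.1,"ty": -2.1,"tz": 0,"wx": 0,"wy": 0,"wz": 0.016},{"hand": 1,"tx": 2.1,"ty": -2.1,"tz": 0,"wx": 0,"wy": 0,"wz": 0.016},{"hand": 1,"tx": 2.1,"ty": -2.1,"tz": 0,"wx": 0,"wy": 0,"wz": 0.016},{"hand": 1,"tx": 2.1,"ty": -2.1,"tz": 0,"wx": 0,"wy": 0,"wz": 0.016},{"hand": 1,"tx": 2.1,"ty": -2.1,"tz": 0,"wx": 0,"wy": 0,"wz": 0.016},{"hand": 1,"tx": 2.1,"ty": -2.1,"tz": 0,"wx": 0,"wy": 0,"wz": 0.016},{"hand": 1,"tx": 2.1,"ty": -2.1,"tz": 0,"wx": 0,"wy": 0,"wz": 0.016},{"hand": 1,"tx": 2.1,"ty": -2.1,"tz": 0,"wx": 0,"wy": 0,"wz": 0.016}]' --force 60

```text
time_s: 1.82
eef_pos: [440.3, 363.8, 247.8]
orientation: [-0.697, 0.115, -0.113, 0.698]
contact_force: [-0.3, 0.6, -0.2]
gripper_width: 0.3
```

```bash
python3 - <<'E'
from h import *
s,M=st(); print(e2w(-55,142)-s["eef_pos"][:2],np.degrees(np.arctan2(M[1,2],M[0,2])),M[:,1])
E
```

```text
t 1.82 pos [440.3 363.8 247.8] ext [-272.2  236.7] F [-0.3  0.6 -0.2] w 0.3
[ 173.43098656 -161.51050055] 71.4319590961206 [-0.00166696  0.00148743 -0.9999975 ]
```

carry_out --deltas '[{"hand": 1,"tx": 2.4,"ty": -2.3,"tz": -0.5},{"hand": 1,"tx": 2.4,"ty": -2.3,"tz": -0.5},{"hand": 1,"tx": 2.4,"ty": -2.3,"tz": -0.5},{"hand": 1,"tx": 2.4,"ty": -2.2,"tz": -0.5},{"hand": 1,"tx": 2.4,"ty": -2.2,"tz": -0.5},{"hand": 1,"tx": 2.4,"ty": -2.2,"tz": -0.5},{"hand": 1,"tx": 2.4,"ty": -2.2,"tz": -0.5,"wz": -0.013},{"hand": 1,"tx": 0,"ty": 0,"tz": 0}]'

```text
invalid input
```

```bash
python3 - <<'E'
from h import *
s,M=st(); print(e2w(-55,142)-s["eef_pos"][:2],np.degrees(np.arctan2(M[1,2],M[0,2])),M[:,1])
d=viewer.read_camera("wrist"); save(d,"pics/w1.png"); W=cloud(d)
hsv=cv2.cvtColor(d["frame"],cv2.COLOR_RGB2HSV);H,S,V=cv2.split(hsv)
for nm,hm in [("orange",(H>5)&(H<22)),("red",(H<5)|(H>174)),("green",(H>45)&(H<75))]:
    q=hm&(S>130)&(V>60)&(W[...,2]>112)&(d["depth"]>0)
    k,lab,stt,c=cv2.connectedComponentsWithStats(q.astype(np.uint8))
    for j in range(1,k):
        if stt[j,4]>=100:
            Q=W[lab==j]; E=np.array([w2e(p) for p in Q]); print(nm,stt[j,4],c[j].round(1),"med",np.median(Q,0).round(1),"ext min",E.min(0).round(1),"max",E.max(0).round(1),"z",Q[:,2].min().round(),Q[:,2].max().round())
E
```

```text
t 1.82 pos [440.3 363.8 247.8] ext [-272.2  236.7] F [-0.3  0.6 -0.2] w 0.3
[ 173.43098656 -161.51050055] 71.4319590961206 [-0.00166696  0.00148743 -0.9999975 ]
orange 1497 [361.7  56.6] med [368.  463.  149.4] ext min [-386.5  294. ] max [-360.7  321.1] z 114.0 152.0
```

View pics/w1.png

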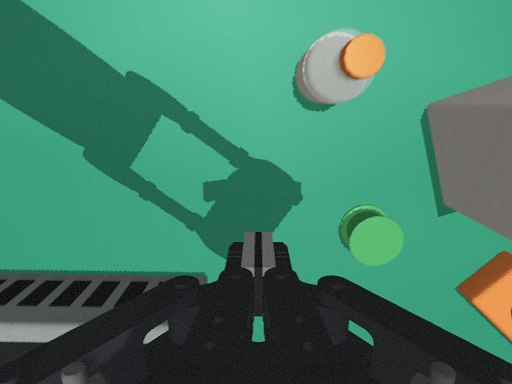

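The wrist picture shows the shut fingers at (258,250) with the bottle and reel clear of them. The move was refused because every row needs all its fields, so I'll send it again with them.

carry_out --deltas '[{"hand": 1,"tx": 2.4,"ty": -2.3,"tz": -0.5,"wx": 0,"wy": 0,"wz": 0},{"hand": 1,"tx": 2.4,"ty": -2.3,"tz": -0.5,"wx": 0,"wy": 0,"wz": 0},{"hand": 1,"tx": 2.4,"ty": -2.3,"tz": -0.5,"wx": 0,"wy": 0,"wz": 0},{"hand": 1,"tx": 2.4,"ty": -2.2,"tz": -0.5,"wx": 0,"wy": 0,"wz": 0},{"hand": 1,"tx": 2.4,"ty": -2.2,"tz": -0.5,"wx": 0,"wy": 0,"wz": 0},{"hand": 1,"tx": 2.4,"ty": -2.2,"tz": -0.5,"wx": 0,"wy": 0,"wz": 0},{"hand": 1,"tx": 2.4,"ty": -2.2,"tz": -0.5,"wx": 0,"wy": 0,"wz": -0.013},{"hand": 1,"tx": 0,"ty": 0,"tz": 0,"wx": 0,"wy": 0,"wz": 0}]'

```text
time_s: 2.53
eef_pos: [619.0, 193.8, 211.7]
orientation: [-0.696, 0.12, -0.122, 0.697]
contact_force: [0.3, 0.8, -0.4]
gripper_width: 0.0
```

```bash
cat > look.py <<'E'
import sys
from h import *
s,M=st(); print("jaw",np.degrees(np.arctan2(M[1,2],M[0,2])).round(1),M[:,1].round(3))
for n in sys.argv[2:]:
    d=viewer.read_camera(n); W=cloud(d); f=d["frame"]
    if n=="scene": f=cv2.resize(f[100:260,180:390],None,fx=3.5,fy=3.5,interpolation=cv2.INTER_CUBIC)
    if n=="top": f=cv2.resize(f[95:220,170:320],None,fx=4.8,fy=4.8,interpolation=cv2.INTER_CUBIC)
    cv2.imwrite(f"pics/{n}_{sys.argv[1]}.png",cv2.cvtColor(f,cv2.COLOR_RGB2BGR))
    H,S,V=cv2.split(cv2.cvtColor(d["frame"],cv2.COLOR_RGB2HSV))
    near=(abs(W[...,0]-610)<200)&(abs(W[...,1]-50)<200)
    for nm,hm in [("orange",(H>5)&(H<22)),("red",(H<5)|(H>174)),("green",(H>45)&(H<75)),("blue",(H>100)&(H<130))]:
        q=hm&near&(S>130)&(V>60)&(W[...,2]>112)&(d["depth"]>0)
        k,lab,stt,c=cv2.connectedComponentsWithStats(q.astype(np.uint8))
        for j in range(1,k):
            if stt[j,4]>=12:
                Q=W[lab==j]; E=np.array([w2e(p) for p in Q]); print(n,nm,stt[j,4],c[j].round(1),"ext med",np.median(E,0).round(1),"min",E.min(0).round(1),"max",E.max(0).round(1),"z",Q[:,2].min().round(),np.median(Q[:,2]).round(1),Q[:,2].max().round())
E
python3 look.py 2 wrist scene
```

```text
t 2.53 pos [619.  193.8 211.7] ext [-47.1 135.8] F [ 0.3  0.8 -0.4] w 0.0
jaw 70.4 [ 0.003  0.    -1.   ]
wrist orange 925 [206.6 197.7] ext med [-57.1 103.7] min [-66.7  95.6] max [-42. 108.] z 117.0 141.9 148.0
wrist green 337 [  7.8 194.7] ext med [-55.6 -39.7] min [-68.1 -53.1] max [-38.6 -36.9] z 120.0 126.2 131.0
wrist green 100 [257.2 336.5] ext med [ 54.  136.1] min [-35.7 132.3] max [ 60.3 140.8] z 135.0 141.2 244.0
wrist blue 22 [123.7 301.8] ext med [40.6 27.6] min [-59.1  19.4] max [45.8 96.4] z 112.0 114.1 256.0
wrist blue 193 [152.3 334. ] ext med [61.  51.1] min [-53.9  45.6] max [ 77.1 107.8] z 113.0 137.1 258.0
scene orange 68 [310.5 173.9] ext med [-47.3  97.7] min [-88.1  93.6] max [-40.2 108. ] z 112.0 135.5 150.0
scene red 74 [235.1 186.3] ext med [ -50.1 -125.8] min [ -98.3 -138.6] max [ -36. -111.] z 113.0 131.4 136.0
scene green 72 [259.2 182.7] ext med [-49.7 -56.3] min [-95.2 -68.8] max [-38.7 -41.2] z 114.0 132.1 136.0
scene green 131 [335.3 191.4] ext med [ 72.6 119.9] min [ 49.7 105.1] max [ 87.4 140.5] z 137.0 149.7 154.0
scene blue 229 [302.2 200.5] ext med [69.3 28.5] min [38.5 10. ] max [85.3 53. ] z 112.0 138.9 143.0
```

carry_out --deltas '[{"hand": 1,"tx": -0.55,"ty": 0.85,"tz": 0,"wx": 0,"wy": 0,"wz": 0},{"hand": 1,"tx": 0,"ty": 0,"tz": -2.0,"wx": 0,"wy": 0,"wz": 0},{"hand": 1,"tx": 0,"ty": 0,"tz": -2.0,"wx": 0,"wy": 0,"wz": 0},{"hand": 1,"tx": 0,"ty": 0,"tz": -1.5,"wx": 0,"wy": 0,"wz": 0},{"hand": 1,"tx": 0,"ty": 0,"tz": 0,"wx": 0,"wy": 0,"wz": 0}]'

```text
time_s: 3.05
eef_pos: [606.8, 214.8, 161.7]
orientation: [-0.694, 0.114, -0.119, 0.701]
contact_force: [0.2, -0.3, -1.5]
gripper_width: -0.0
```

```bash
python3 look.py 3 wrist scene|grep -v -e red -e blue
```

```text
t 3.05 pos [606.8 214.8 161.7] ext [-65.7 151.5] F [ 0.2 -0.3 -1.5] w -0.0
jaw 71.0 [ 0.009  0.008 -1.   ]
wrist orange 1721 [164.6 254.4] ext med [-59.4 104.4] min [-77.7  95.4] max [-42.3 123.6] z 116.0 141.1 196.0
scene orange 67 [310.5 173.8] ext med [-47.9  97.7] min [-96.2  93.4] max [-40.5 106.4] z 114.0 135.3 148.0
scene green 74 [259.3 182.6] ext med [-50.7 -56. ] min [-97.  -68.8] max [-40.3 -39.6] z 112.0 131.6 135.0
scene green 133 [335.3 191.4] ext med [ 73.6 119.8] min [ 49.7 105.6] max [ 86.9 139.7] z 136.0 150.1 154.0
```

View pics/wrist_3.png

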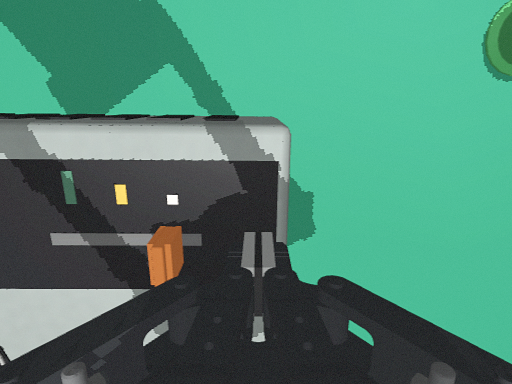

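View pics/scene_3.png

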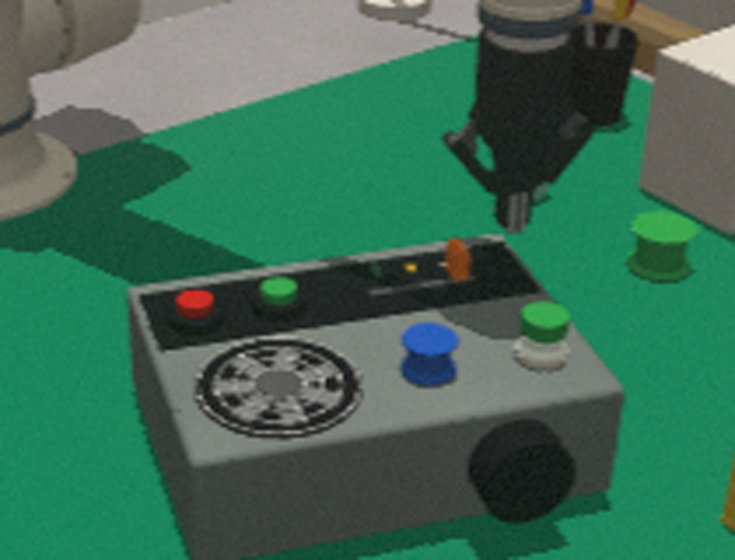

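Wrist view: the fingers (258,250) are on the +y side of the orange paddle (165,255), over bare top. The arm drifts a little beyond each command, so I'll correct with smaller steps and then descend.

carry_out --deltas '[{"hand": 1,"tx": 0.35,"ty": -0.6,"tz": 0,"wx": 0,"wy": 0,"wz": 0},{"hand": 1,"tx": 0.3,"ty": -0.5,"tz": 0,"wx": 0,"wy": 0,"wz": 0},{"hand": 1,"tx": 0,"ty": 0,"tz": 0,"wx": 0,"wy": 0,"wz": 0},{"hand": 1,"tx": 0,"ty": 0,"tz": 0,"wx": 0,"wy": 0,"wz": 0}]'

```text
time_s: 3.48
eef_pos: [615.6, 205.3, 171.7]
orientation: [-0.692, 0.109, -0.123, 0.703]
contact_force: [-0.1, 0.3, 0.6]
gripper_width: -0.4
```

```bash
python3 look.py 4 
```

```text
t 3.48 pos [615.6 205.3 171.7] ext [-54.2 145.4] F [-0.1  0.3  0.6] w -0.4
jaw 71.1 [ 0.021  0.012 -1.   ]
```

carry_out --deltas '[{"hand": 1,"tx": 0,"ty": 0,"tz": -0.8,"wx": -0.012,"wy": 0.021,"wz": -0.01},{"hand": 1,"tx": 0,"ty": 0,"tz": -0.8,"wx": 0,"wy": 0,"wz": 0},{"hand": 1,"tx": 0,"ty": 0,"tz": -0.8,"wx": 0,"wy": 0,"wz": 0},{"hand": 1,"tx": 0,"ty": 0,"tz": 0,"wx": 0,"wy": 0,"wz": 0},{"hand": 1,"tx": 0,"ty": 0,"tz": 0,"wx": 0,"wy": 0,"wz": 0}]'

```text
time_s: 3.9
eef_pos: [616.4, 204.7, 146.2]
orientation: [0.697, -0.12, 0.12, -0.696]
contact_force: [-0.1, 0.5, 0.5]
gripper_width: 0.1
```

```bash
python3 look.py 4 
```

```text
t 3.9 pos [616.4 204.7 146.2] ext [-53.2 145.1] F [-0.1  0.5  0.5] w 0.1
jaw 70.4 [-0.001 -0.001 -1.   ]
```

carry_out --deltas '[{"hand": 1,"tx": -0.2,"ty": -0.3,"tz": -0.5,"wx": 0,"wy": 0,"wz": 0},{"hand": 1,"tx": -0.25,"ty": -0.7,"tz": 0,"wx": 0,"wy": 0,"wz": 0},{"hand": 1,"tx": 0,"ty": 0,"tz": 0,"wx": 0,"wy": 0,"wz": 0},{"hand": 1,"tx": 0,"ty": 0,"tz": 0,"wx": 0,"wy": 0,"wz": 0}]'

```text
time_s: 4.23
eef_pos: [610.7, 193.5, 139.2]
orientation: [0.698, -0.121, 0.119, -0.696]
contact_force: [0.1, 0.4, -0.7]
gripper_width: -0.0
```

```bash
python3 look.py 5 scene wrist|grep -v -e red -e blue 
```

```text
t 4.23 pos [610.7 193.5 139.2] ext [-54.9 132.7] F [ 0.1  0.4 -0.7] w -0.0
jaw 70.4 [-0.003 -0.002 -1.   ]
scene orange 68 [310.5 173.9] ext med [-47.1  97.8] min [-92.3  93. ] max [-39.3 107.1] z 113.0 137.0 151.0
scene green 70 [259.2 182.5] ext med [-51.5 -55.7] min [-100.2  -68.6] max [-39.6 -41.6] z 112.0 131.3 135.0
scene green 130 [335.3 191.4] ext med [ 73.2 119.6] min [ 45.4 105.3] max [ 89.7 140.8] z 136.0 149.6 153.0
wrist orange 1827 [190.6 251.8] ext med [-62.1 104.4] min [-67.   95.6] max [-42.  113.9] z 117.0 140.6 169.0
```

View pics/scene_5.png

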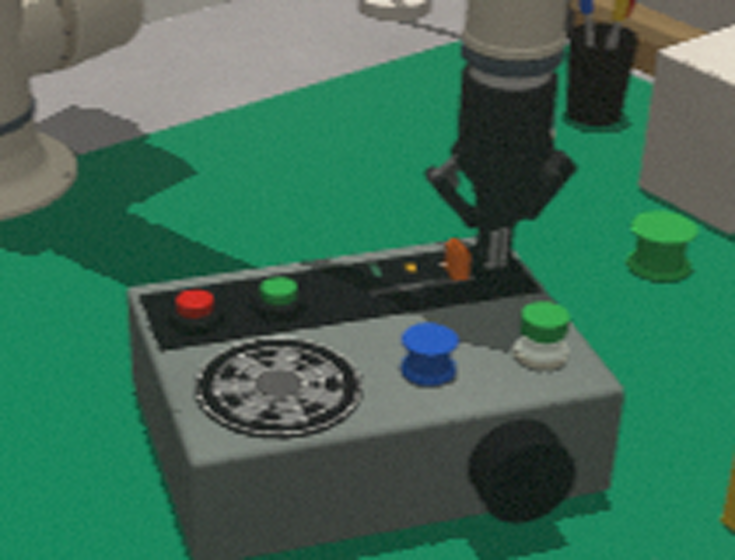

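View pics/wrist_5.png

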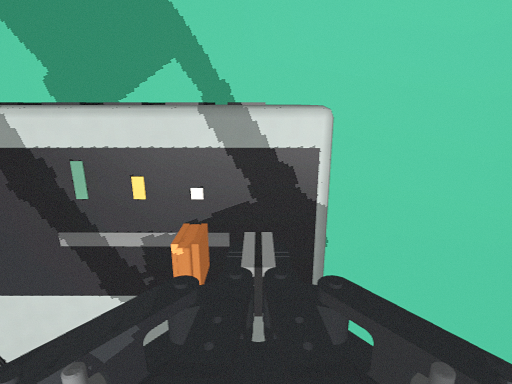

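The fingertip is level with the paddle, about 12 mm off on its +y side. Pushing in small rows.

carry_out --deltas '[{"hand": 1,"tx": -0.17,"ty": -0.47,"tz": 0,"wx": 0,"wy": 0,"wz": 0},{"hand": 1,"tx": -0.17,"ty": -0.47,"tz": 0,"wx": 0,"wy": 0,"wz": 0},{"hand": 1,"tx": -0.17,"ty": -0.47,"tz": 0,"wx": 0,"wy": 0,"wz": 0},{"hand": 1,"tx": -0.17,"ty": -0.47,"tz": 0,"wx": 0,"wy": 0,"wz": 0}]'

```text
time_s: 4.67
eef_pos: [604.5, 175.8, 140.5]
orientation: [-0.696, 0.119, -0.12, 0.698]
contact_force: [3.6, 4.4, -2.4]
gripper_width: 0.2
```

```bash
python3 look.py 6 wrist|grep -v -e red -e blue 
```

```text
t 4.67 pos [604.5 175.8 140.5] ext [-54.8 114. ] F [ 3.6  4.4 -2.4] w 0.2
jaw 70.6 [ 0.001  0.002 -1.   ]
wrist orange 1504 [214.6 250.6] ext med [-63.6  95.9] min [-67.3  89.4] max [-45.7 103.1] z 118.0 141.7 171.0
```

carry_out --deltas '[{"hand": 1,"tx": -0.17,"ty": -0.47,"tz": 0,"wx": 0,"wy": 0,"wz": 0},{"hand": 1,"tx": -0.17,"ty": -0.47,"tz": 0,"wx": 0,"wy": 0,"wz": 0},{"hand": 1,"tx": -0.17,"ty": -0.47,"tz": 0,"wx": 0,"wy": 0,"wz": 0},{"hand": 1,"tx": -0.17,"ty": -0.47,"tz": 0,"wx": 0,"wy": 0,"wz": 0}]'

```text
time_s: 5.05
eef_pos: [596.8, 154.5, 140.7]
orientation: [-0.697, 0.119, -0.12, 0.697]
contact_force: [-0.2, -0.1, 0.0]
gripper_width: -0.2
```

```bash
python3 look.py 7 wrist|grep -v -e red -e blue 
```

```text
t 5.05 pos [596.8 154.5 140.7] ext [-55.   91.3] F [-0.2 -0.1  0. ] w -0.2
jaw 70.5 [ 0.001  0.001 -1.   ]
wrist orange 1609 [212.7 251.5] ext med [-62.9  72.3] min [-67.3  65.6] max [-45.5  79.7] z 117.0 141.6 171.0
wrist green 34 [  0.6 252.9] ext med [-52.2 -38.7] min [-56.4 -42.4] max [-45.6 -37.2] z 121.0 122.7 125.0
```

The lever has jumped to the half-way detent (paddle centre at y ≈ 70 mm). Pushing on.

carry_out --deltas '[{"hand": 1,"tx": -0.17,"ty": -0.47,"tz": 0,"wx": 0,"wy": 0,"wz": 0},{"hand": 1,"tx": -0.17,"ty": -0.47,"tz": 0,"wx": 0,"wy": 0,"wz": 0},{"hand": 1,"tx": -0.17,"ty": -0.47,"tz": 0,"wx": 0,"wy": 0,"wz": 0},{"hand": 1,"tx": -0.17,"ty": -0.47,"tz": 0,"wx": 0,"wy": 0,"wz": 0}]'

```text
time_s: 5.43
eef_pos: [589.9, 134.8, 141.0]
orientation: [-0.696, 0.119, -0.12, 0.698]
contact_force: [0.2, -0.7, -0.2]
gripper_width: 0.3
```

```bash
python3 look.py 8 wrist|grep -v -e red -e blue 
```

```text
t 5.43 pos [589.9 134.8 141. ] ext [-55.1  70.4] F [ 0.2 -0.7 -0.2] w 0.3
jaw 70.6 [ 0.002  0.003 -1.   ]
wrist orange 1525 [214.1 250.7] ext med [-63.5  52. ] min [-67.4  45.6] max [-45.2  59.1] z 112.0 141.7 170.0
wrist green 633 [ 26.1 241.1] ext med [-61.5 -40.6] min [-70.2 -54.3] max [-41.9 -37.4] z 121.0 126.4 131.0
```

carry_out --deltas '[{"hand": 1,"tx": -0.17,"ty": -0.47,"tz": 0,"wx": 0,"wy": 0,"wz": 0},{"hand": 1,"tx": -0.15,"ty": -0.4,"tz": 0,"wx": 0,"wy": 0,"wz": 0}]'

```text
time_s: 5.65
eef_pos: [586.3, 124.8, 141.2]
orientation: [-0.696, 0.119, -0.12, 0.698]
contact_force: [8.9, 17.2, -3.6]
gripper_width: 0.1
```

```bash
python3 look.py 9 wrist|grep -v -e red -e blue 
```

```text
t 5.65 pos [586.3 124.8 141.2] ext [-55.1  59.8] F [ 8.9 17.2 -3.6] w 0.1
jaw 70.5 [ 0.002  0.004 -1.   ]
wrist orange 1473 [215.5 249.9] ext med [-64.  42.] min [-67.4  35.6] max [-45.5  48.8] z 118.0 141.7 172.0
wrist green 631 [ 46.2 239.6] ext med [-62.7 -41.2] min [-70.1 -58.4] max [-42.3 -37.5] z 121.0 126.3 131.0
wrist green 15 [  9.7 227.5] ext med [-68.8 -57.1] min [-69.9 -58.9] max [-67.8 -54.4] z 126.0 129.9 131.0
```

View pics/wrist_9.png

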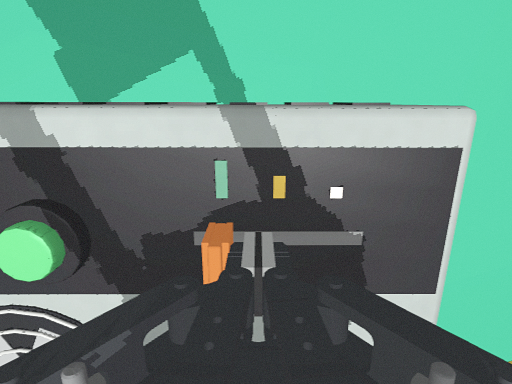

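The orange paddle (215,250) now lines up with the long green mark (221,180), and the 19 N reading says it is at the hard stop. Backing off and lifting.

carry_out --deltas '[{"hand": 1,"tx": 0.25,"ty": 0.7,"tz": 0,"wx": 0,"wy": 0,"wz": 0},{"hand": 1,"tx": 0.1,"ty": 0.3,"tz": 0,"wx": 0,"wy": 0,"wz": 0},{"hand": 1,"tx": 0,"ty": 0,"tz": 1.5,"wx": 0,"wy": 0,"wz": 0},{"hand": 1,"tx": 0,"ty": 0,"tz": 2.0,"wx": 0,"wy": 0,"wz": 0},{"hand": 1,"tx": 0,"ty": 0,"tz": 1.0,"wx": 0,"wy": 0,"wz": 0},{"hand": 1,"tx": 0,"ty": 0,"tz": 0,"wx": 0,"wy": 0,"wz": 0},{"hand": 1,"tx": 0,"ty": 0,"tz": 0,"wx": 0,"wy": 0,"wz": 0}]'

```text
time_s: 6.28
eef_pos: [589.0, 134.8, 186.3]
orientation: [-0.696, 0.12, -0.119, 0.698]
contact_force: [-0.4, 0.5, -0.9]
gripper_width: 0.2
```

```bash
python3 look.py 10 wrist scene|grep -v -e blue; python3 -c "
from h import *
s,M=st();print(e2w(-55,-55)-s['eef_pos'][:2])"
```

```text
t 6.28 pos [589.  134.8 186.3] ext [-55.9  70.1] F [-0.4  0.5 -0.9] w 0.2
jaw 70.5 [-0.001  0.002 -1.   ]
wrist orange 1128 [210.5 223.6] ext med [-57.6  43.7] min [-67.   35.8] max [-34.5  48.1] z 112.0 141.8 148.0
wrist green 351 [ 76.4 210.6] ext med [-62.7 -41. ] min [-69.9 -58.4] max [-43.2 -37.5] z 121.0 126.7 131.0
scene orange 67 [291.1 176.9] ext med [-47.9  37.6] min [-71.1  34.4] max [-40.6  46.8] z 112.0 136.0 148.0
scene red 73 [235.  186.2] ext med [ -51.3 -126.6] min [ -97.4 -139.3] max [ -37.2 -111.2] z 113.0 131.7 136.0
scene green 70 [259.3 182.5] ext med [-49.5 -56.1] min [-95.6 -69.3] max [-39.4 -42.2] z 113.0 131.6 136.0
scene green 129 [335.4 191.6] ext med [ 74.2 119.9] min [ 52.5 105.3] max [ 87.5 140.2] z 136.0 149.9 155.0
t 6.38 pos [588.7 134.8 185.6] ext [-56.1  70. ] F [-0.4 -0.   0.6] w -0.0
[ -40.45624266 -118.32872285]
```

View pics/wrist_10.png

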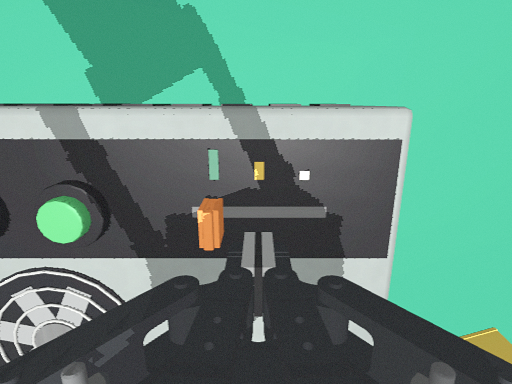

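The lever stays at full draw with the finger off it (60.2 mm moved in the scene camera). Next, the green button.

carry_out --deltas '[{"hand": 1,"tx": -0.68,"ty": -2.0,"tz": 0,"wx": 0,"wy": 0,"wz": 0},{"hand": 1,"tx": -0.68,"ty": -2.0,"tz": 0,"wx": 0,"wy": 0,"wz": 0},{"hand": 1,"tx": -0.68,"ty": -2.0,"tz": 0,"wx": 0,"wy": 0,"wz": 0},{"hand": 1,"tx": -0.68,"ty": -2.0,"tz": 0,"wx": 0,"wy": 0,"wz": 0},{"hand": 1,"tx": -0.65,"ty": -1.8,"tz": 0,"wx": 0,"wy": 0,"wz": 0},{"hand": 1,"tx": -0.4,"ty": -1.2,"tz": 0,"wx": 0,"wy": 0,"wz": 0},{"hand": 1,"tx": 0,"ty": 0,"tz": 0,"wx": 0,"wy": 0,"wz": 0},{"hand": 1,"tx": 0,"ty": 0,"tz": 0,"wx": 0,"wy": 0,"wz": 0}]'

```text
time_s: 7.05
eef_pos: [546.2, 21.4, 176.0]
orientation: [0.697, -0.124, 0.114, -0.697]
contact_force: [0.3, 1.3, -0.0]
gripper_width: -0.0
```

```bash
python3 look.py 11 wrist|grep -v -e blue; python3 -c "
from h import *
s,M=st();print(e2w(-55,-55)-s['eef_pos'][:2])"
```

```text
t 7.05 pos [546.2  21.4 176. ] ext [-58.5 -51.1] F [ 0.3  1.3 -0. ] w -0.0
jaw 70.6 [-0.015  0.002 -1.   ]
wrist orange 1391 [409.5 231.6] ext med [-58.2  36.3] min [-67.2  35. ] max [-42.4  48.3] z 117.0 135.3 147.0
wrist red 2042 [138.4 229.5] ext med [ -57.2 -120.9] min [ -70.2 -142.6] max [ -36. -108.] z 120.0 131.4 134.0
wrist green 239 [254.4 213.6] ext med [-67.1 -51.6] min [-70.  -67.2] max [-54.6 -38. ] z 122.0 128.6 133.0
wrist green 23 [230.7 235.5] ext med [-53.2 -66.4] min [-58.1 -67.2] max [-48.9 -64.7] z 130.0 131.4 132.0
wrist green 12 [250.5 230.9] ext med [-56.5 -54.3] min [-57.4 -57.5] max [-56.2 -51. ] z 131.0 131.6 132.0
wrist green 15 [265.3 230.9] ext med [-56.5 -45.1] min [-57.7 -49.2] max [-56.3 -42.1] z 131.0 131.7 133.0
wrist green 19 [274.5 236.1] ext med [-53.3 -40.2] min [-56.6 -41. ] max [-49.9 -38.9] z 129.0 130.7 133.0
wrist green 12 [239.1 240.6] ext med [-50.3 -60.9] min [-51.2 -63.5] max [-49.8 -59.4] z 131.0 131.6 133.0
t 7.1 pos [546.3  21.5 176. ] ext [-58.5 -50.9] F [ 0.  -1.1  0.5] w -0.2
[ 1.94453286 -5.04339205]
```

View pics/wrist_11.png

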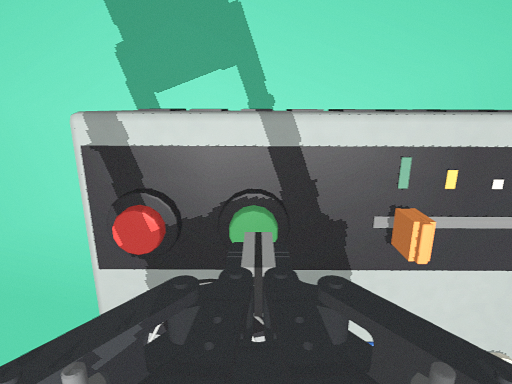

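Wrist view: the fingers (258,240) are over the green button (253,222), red is well to the left (138,230), and the lever is at the green mark. Centring and going lower.

carry_out --deltas '[{"hand": 1,"tx": 0.2,"ty": -0.4,"tz": 0,"wx": 0,"wy": -0.015,"wz": 0},{"hand": 1,"tx": 0,"ty": 0,"tz": -0.8,"wx": 0,"wy": 0,"wz": 0},{"hand": 1,"tx": 0,"ty": 0,"tz": -0.8,"wx": 0,"wy": 0,"wz": 0},{"hand": 1,"tx": 0,"ty": 0,"tz": 0,"wx": 0,"wy": 0,"wz": 0},{"hand": 1,"tx": 0,"ty": 0,"tz": 0,"wx": 0,"wy": 0,"wz": 0}]'

```text
time_s: 7.52
eef_pos: [549.3, 20.4, 157.4]
orientation: [-0.696, 0.117, -0.118, 0.698]
contact_force: [0.8, -0.4, 1.5]
gripper_width: 0.1
```

```bash
python3 look.py 12 scene|grep -v -e blue; python3 -c "
from h import *
s,M=st();print(e2w(-55,-55)-s['eef_pos'][:2])"
```

```text
t 7.52 pos [549.3  20.4 157.4] ext [-55.3 -50.9] F [ 0.8 -0.4  1.5] w 0.1
jaw 70.9 [ 0.001  0.003 -1.   ]
scene orange 67 [291.1 176.8] ext med [-48.6  38.7] min [-97.7  33.8] max [-40.4  65.5] z 113.0 134.8 148.0
scene red 73 [235.2 186.2] ext med [ -50.7 -126.4] min [ -99.4 -138.6] max [ -39.7 -111.4] z 112.0 131.1 136.0
scene green 63 [259.3 183. ] ext med [-47.2 -56.3] min [-71.4 -69.4] max [-38.9 -41.9] z 121.0 131.1 135.0
scene green 129 [335.4 191.5] ext med [ 73.7 120.3] min [ 50.4 105.2] max [ 86.4 140.9] z 135.0 149.7 155.0
t 7.57 pos [549.1  20.5 157.1] ext [-55.5 -51. ] F [-0.6 -1.  -1.1] w -0.2
[-0.89305602 -3.97005053]
```

View pics/scene_12.png

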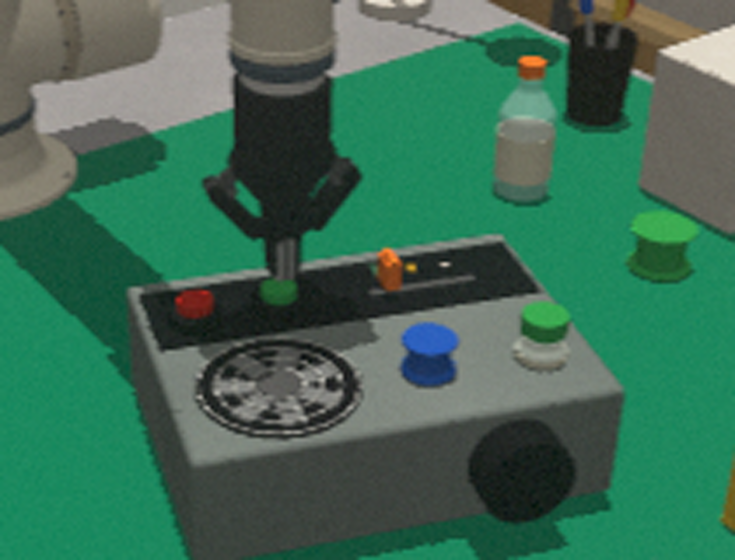

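carry_out --deltas '[{"hand": 1,"tx": -0.1,"ty": -0.4,"tz": 0,"wx": 0,"wy": 0,"wz": 0},{"hand": 1,"tx": 0,"ty": 0,"tz": -0.4,"wx": 0,"wy": 0,"wz": 0},{"hand": 1,"tx": 0,"ty": 0,"tz": -0.4,"wx": 0,"wy": 0,"wz": 0},{"hand": 1,"tx": 0,"ty": 0,"tz": -0.3,"wx": 0,"wy": 0,"wz": 0}]'

```text
time_s: 7.9
eef_pos: [548.7, 16.5, 146.5]
orientation: [-0.696, 0.117, -0.118, 0.698]
contact_force: [-1.3, -0.5, 3.2]
gripper_width: 0.0
```

```bash
python3 look.py 12
```

```text
t 7.9 pos [548.7  16.5 146.5] ext [-54.6 -54.8] F [-1.3 -0.5  3.2] w 0.0
jaw 70.9 [ 0.002  0.003 -1.   ]
```

carry_out --deltas '[{"hand": 1,"tx": 0,"ty": 0,"tz": -0.3,"wx": 0,"wy": 0,"wz": 0},{"hand": 1,"tx": 0,"ty": 0,"tz": -0.3,"wx": 0,"wy": 0,"wz": 0}]'

```text
time_s: 8.07
eef_pos: [548.8, 16.5, 142.8]
orientation: [-0.696, 0.116, -0.119, 0.699]
contact_force: [-9.4, 0.7, 20.9]
gripper_width: -0.1
```

```bash
python3 look.py 12
```

```text
t 8.07 pos [548.8  16.5 142.8] ext [-54.5 -54.8] F [-9.4  0.7 20.9] w -0.1
jaw 70.9 [ 0.004  0.003 -1.   ]
```

21 N with about 6 mm of travel means the button has bottomed out. I'll take one picture while it is held, then lift.

```bash
python3 look.py 13 wrist scene|grep -e pos -e green; python3 look.py 13
```

```text
t 8.07 pos [548.8  16.5 142.8] ext [-54.5 -54.8] F [-9.4  0.7 20.9] w -0.1
wrist green 186 [259.1 226.4] ext med [-66.3 -52.9] min [-70.1 -67.1] max [-56.5 -38.5] z 121.0 123.6 126.0
scene green 23 [259.1 184.7] ext med [-47.7 -58.7] min [-63.3 -69.5] max [-39.  -41.7] z 123.0 126.2 128.0
scene green 128 [335.4 191.6] ext med [ 73.8 119.9] min [ 51.7 104.5] max [ 87.1 140. ] z 136.0 149.7 154.0
t 8.17 pos [548.7  16.5 142.9] ext [-54.6 -54.8] F [-5.3  0.6 11.6] w 0.2
jaw 70.9 [ 0.004  0.003 -1.   ]
```

carry_out --deltas '[{"hand": 1,"tx": 0,"ty": 0,"tz": 0.5,"wx": 0,"wy": 0,"wz": 0},{"hand": 1,"tx": 0,"ty": 0,"tz": 1.0,"wx": 0,"wy": 0,"wz": 0},{"hand": 1,"tx": 0,"ty": 0,"tz": 2.0,"wx": 0,"wy": 0,"wz": 0},{"hand": 1,"tx": 0,"ty": 0,"tz": 2.0,"wx": 0,"wy": 0,"wz": 0},{"hand": 1,"tx": 0,"ty": 0,"tz": 2.0,"wx": 0,"wy": 0,"wz": 0},{"hand": 1,"tx": 0,"ty": 0,"tz": 1.0,"wx": 0,"wy": 0,"wz": 0},{"hand": 1,"tx": 0,"ty": 0,"tz": 0,"wx": 0,"wy": 0,"wz": 0},{"hand": 1,"tx": 0,"ty": 0,"tz": 0,"wx": 0,"wy": 0,"wz": 0}]'

```text
time_s: 8.83
eef_pos: [548.2, 16.4, 232.1]
orientation: [-0.696, 0.116, -0.119, 0.698]
contact_force: [1.0, 0.3, 0.0]
gripper_width: -0.2
```

```bash
python3 look.py 14 wrist scene
```

```text
t 8.83 pos [548.2  16.4 232.1] ext [-55.  -55.1] F [1.  0.3 0. ] w -0.2
jaw 70.9 [ 0.005  0.003 -1.   ]
wrist orange 994 [382.2 198.9] ext med [-56.7  38.5] min [-66.9  35.2] max [-42.6  62.5] z 112.0 141.1 147.0
wrist red 1224 [168.7 195.5] ext med [ -56.6 -121.5] min [ -70.1 -137.2] max [ -37.  -108.2] z 121.0 131.4 134.0
wrist green 721 [259.2 197.9] ext med [-54.1 -51.7] min [-70.2 -67.2] max [-38.4 -38. ] z 122.0 131.3 134.0
wrist green 427 [464.4 326.3] ext med [ 52.1 117.8] min [ 49.1 108.3] max [ 61.6 136.3] z 135.0 142.7 150.0
wrist blue 295 [360.2 332.3] ext med [59.7 31.8] min [-63.7 -26.1] max [74.8 45.4] z 138.0 140.1 285.0
scene orange 68 [291.1 176.8] ext med [-49.3  38.6] min [-96.9  33.5] max [-41.3  65.1] z 113.0 134.3 149.0
scene red 70 [235.3 186.2] ext med [ -50.1 -126.2] min [ -73.8 -139.4] max [ -38.4 -110.1] z 122.0 131.5 137.0
scene green 70 [259.2 182.8] ext med [-48.5 -56.4] min [-97.3 -68.2] max [-39.6 -40.9] z 112.0 131.4 135.0
scene green 129 [335.4 191.5] ext med [ 74.5 120.1] min [ 49.4 105.4] max [ 88.4 141.7] z 136.0 149.9 154.0
scene blue 226 [302.1 200.6] ext med [69.5 28.6] min [11.5 11.5] max [83.6 51.2] z 112.0 138.8 144.0
```

View pics/scene_14.png

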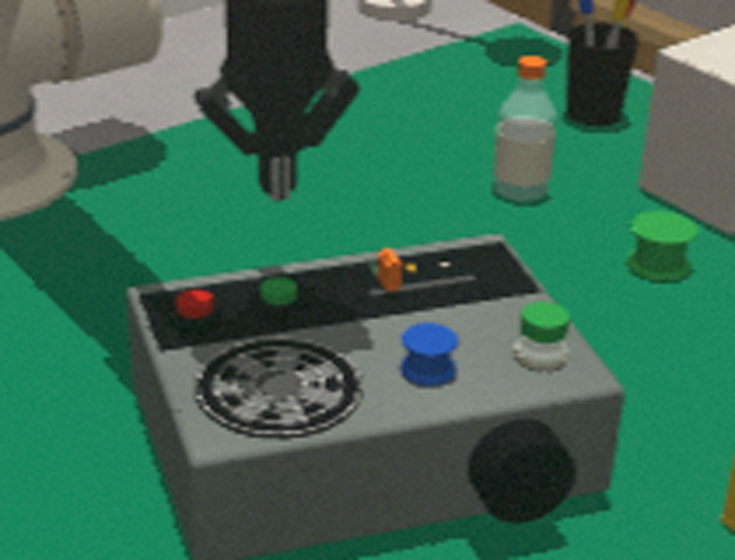

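View pics/scene_13.png

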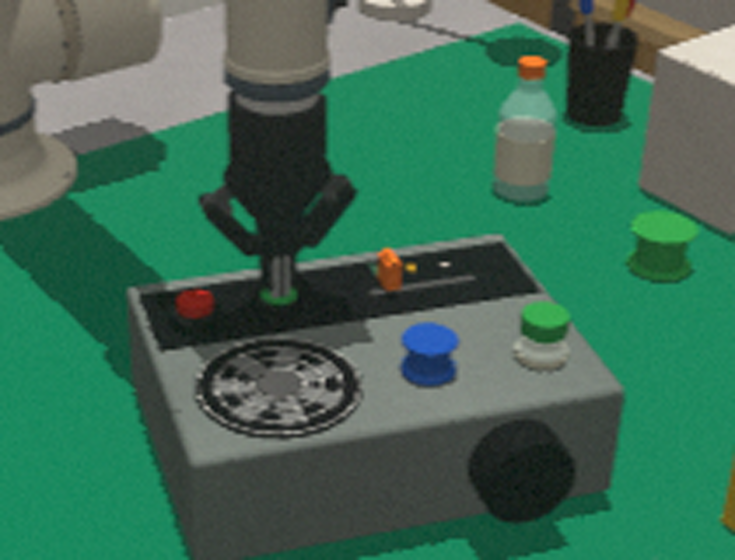

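While it was held, the green button's top was about 5–6 mm lower (about 126 mm against 131.5 mm). After the lift it is back at 131.4 mm. The lever is still at full draw, and red, the jar and the spool haven't moved. Handing in.

```bash
python3 -c "
from h import *
print(job.finish_job())"
```

```text
the job is handed in; nothing more can be done
None
```

The job is done and handed in at about 9 s of the 40 s allowed. The orange lever is at full draw, and the green button was pressed after that and has come back up.

- **Lever:** I pushed it with the shut fingertips from its +y side only. It went past the half-way detent to the hard stop, where I read about 19 N. With the finger clear, the cameras showed it had moved 60 mm and stayed at the long green mark.
- **Start button:** I pressed it until the force reached about 21 N (it needs 5 N). Its top dropped from about 131.5 mm to about 126 mm, then returned to 131.4 mm after the lift.
- **Everything else:** In the last pictures the red button, jar and spool measured the same as before. The bottle and reel look undisturbed. I did not recheck the screwdriver and circuit board, but the arm never went near them. The robot was clear of everything, with about zero contact force.
- **Problems along the way:** One move was refused because its rows lacked some fields, so I sent it again complete. The arm drifted by up to about 13 mm from where I sent it on the faster moves. I corrected that before touching anything.

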